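# Weigh the storage tin on the kitchen balance

## Robot

A 6-joint arm with a two-finger parallel gripper is mounted at the origin on the work surface. World frame = base frame: x ahead of the robot, y to its left, z up, the work surface at z = 0. Lengths are in mm, angles in rad, forces in N, time in s.
With the tool pointing down it reaches from about 350 to 875 mm from the base axis. Payload 4.2 kg.
Tool frame: the origin (TCP) lies at the very end of the fingers, on their centre line; the grasp point (between the pads) lies 19 mm behind it; z points along the fingers, y is the line along which they close (so a half turn about z gives the same grasp; the last joint's range is limited). The gripper opens to 85 mm and grips with 20 to 120 N. Pads are 22 mm wide; open, the fingers measure 114 mm over their backs; the gripper's body (76 mm by 85 mm) begins 54 mm behind the grasp point. The pads swing forward as they close: fully open they stand 13 mm farther back than shut.
Start: joints at [-0.949, 0.385, 0.008, 0, -1.194, -0.259], TCP at [221.822, -584.289, 231.312] pointing down, gripper open.
Joint ranges: [-3.14, 3.14], [-1.21, 2.06], [-1.07, 1.41], [-3.16, 2.05], [-2.99, -0.16], [-3.1, 3.1]. Speed limits (rad/s): [2.79, 2.79, 3.14, 3.14, 3.14, 3.14].

## Interface

Orientations are given as a unit quaternion [x, y, z, w].
In Python, from bench import read_state, get_image, camera_model, job_done gives the robot as it stands.
- The arm moves only by the shell command python3 -m handwheel 'ROWS'. ROWS is JSON, a list of rows, each a list of 7 numbers: the shift along the tool's x, y, z in m, then the turn, a rotation vector about the tool's x, y, z in rad, then the gripper's target within -1 to 1 (fully open at 1, half-way at 0, shut at -1). In form: [[dx, dy, dz, wx, wy, wz, jaw], ...]. A call has 1 to 10 rows; each row is the pose to reach, as a shift and turn from the pose commanded when the call began, along the tool's axes at that moment; what a row does not reach only later rows make up. A row lasts 1/8 s, in which the tool goes at most 62.5 mm and 10.7 degrees, less where a joint would pass 70% of its speed; a pose out of reach is approached as far as the arm can. A call with a gripper value outside its range is refused whole. The fingers move at their own pace and stop on an object; the grip force is fixed at half the most. Time passes only in rows, so rows that repeat a pose let the fingers close. It gives the time, the measured TCP pose, the force, the opening and the grip force at its end, in the units of the state.
- read_state(): the state, without advancing time (a new reading comes with each control period).
- get_image(name): name is "side" or "top"; returns (picture, depth): 400x640x3 uint8, blue, green, red; 400x640 float32, mm along the optical axis (not along the pixel's ray), 0 where there is no reading.
- camera_model(name): a dict with "K" (3x3 intrinsics, pixels), "rvec" (rotation vector, rad) and "tvec" (3), from world to camera coordinates, as OpenCV has them. Camera axes: x right, y down, z forward; pixel columns grow to the right and rows downward; lengths in mm; the calibration is good to about 2 mm. A picture is of the moment at which its call begins. camera_model takes no time and is no camera call.
- job_done(): hands the job in; it is judged then, once.
The state is a dict: "clock": time; "joints": joint angles; "joint_vel": joint speeds; "joint_efforts": joint torques, N m; "position": TCP position; "ee_rot": TCP orientation; "contact_force": force on the tool from outside, world axes, zero at the start; "wrist_torque": the same for the moment, N m; "gripper_width": finger opening in mm; "grasp_force": force on a finger pad.
Only numpy, scipy, OpenCV 4.12 (cv2) and the standard library are available. Lean on these libraries where they do the work, as an engineer would, in place of code of your own. Each camera call takes 0.05 s, during which the arm holds its last target. There are 200 camera calls.

## Task

Weigh the closed tin on the kitchen balance: stand it upright on the round load plate, then stand as many of the four steel weights as it needs on the oblong tray until the beam floats level, with the pointer at rest between the two ticks. Set everything down gently, leave the weights you do not need on the sill, and leave the other things on the sill alone.

Things in the scene. Friction and masses are not known exactly. Their poses are not given: they have to be found in the camera images.
- tin: closed plain metal storage tin, upright cylinder 58 mm across and 74 mm high; origin at the centre of its underside, z up. Its contents are unknown: the whole weighs between 180 and 420 g, different every time; it stands on the sill at the robot's left front
- beam (a joint): angle of the balance beam, rad; 0 = level, positive = weight tray down, load plate up. Stops at -0.10 and +0.10. The empty balance rests level; each gram of difference between the pans tilts it 0.0008 rad (wherever on a pan the load stands), so over 125 g it lies on a stop. It settles within about 1 s
- scale: white foot of the balance, fixed, 110 x 190 x 24 mm, with a column and a white index card up to 199 mm high in its middle; a 120 mm pointer on the beam stands between the card's two black ticks while the beam is within 0.027 rad of level. Origin under its centre; y runs along the beam to the load plate, x across it, away from the robot
- load_plate: round flat steel plate of the balance, 104 mm across without a rim, on the beam's +y end (robot's left), 140 mm from the pivot; origin on its hinge, the centre of its upper surface is 34 mm above the origin; stays horizontal, moves up and down by 14 mm (surface 100 mm over the sill when level)
- weight_tray: oblong steel tray of the balance, 150 mm along x by 90 mm along y, with a low rim 4 mm above its floor and 3 mm thick, on the beam's -y end (robot's right), 140 mm from the pivot; origin on its hinge, the centre of its floor is 34 mm above the origin (100 mm over the sill when level); stays horizontal, moves up and down by 14 mm
- w300: largest of the four steel weights, 300 g: upright cylinder 35 mm across and 32 mm high, with a waist and a 26 mm knob on top (43 mm high in all); origin at the centre of its underside
- w200: second largest of the four steel weights, 200 g: upright cylinder 30 mm across and 29 mm high, with a waist and a 22.5 mm knob on top (40 mm high in all); origin at the centre of its underside
- w100: second smallest of the four steel weights, 100 g: upright cylinder 24 mm across and 23 mm high, with a waist and a 18 mm knob on top (34 mm high in all); origin at the centre of its underside
- w50: smallest of the four steel weights, 50 g: upright cylinder 19 mm across and 18 mm high, with a waist and a 14 mm knob on top (29 mm high in all); origin at the centre of its underside
- clothes_peg: lime plastic clothes peg lying flat, 70 mm long, 11 mm high, among the weights; not part of the job, leave it alone
- bottle_opener: flat chrome bottle opener, about 110 mm long, 6 mm high; not part of the job, leave it alone
- spoon_rest: white glazed ceramic spoon rest, dish 84 mm across with a short handle, 11 mm high; not part of the job, leave it alone
- strainer: steel sink strainer basket, 80 mm across, 34 mm high; not part of the job, leave it alone
- teaspoon: steel teaspoon lying flat, 135 mm long; not part of the job, leave it alone

How it is judged:
By the outcome, as a careful person would: the job done as asked, in the order asked, and still so for the second after the job is handed in, with the robot touching nothing.
It also fails if it takes over 72 s, if anything falls off the work surface, if the arm or the gripper's body presses on something with over 40 N, if the wrist force passes 120 N, or if a joint passes its speed limit or range.

## Working session

There is one attempt and no reset: what is moved stays moved. The work goes in short steps, Python scripts to look and compute and a shell command to move; the robot and the scene stay as the last step left them, time stands still between calls to the robot, and variables do not carry over. Pictures are saved under pics/ and viewed, at most 10 in all, crops included, and the job is handed in when it is done.

```bash
mkdir -p pics; ls; python3 - <<'E'
from bench import *
import cv2,numpy as np
print(read_state())
for n in("top","side"):
    p,d=get_image(n); cv2.imwrite(f"pics/{n}0.png",p); np.save(f"pics/{n}0.npy",d); print(n,camera_model(n))
E
```

```text
pics
{'clock': 0.0, 'joints': array([-9.49413668e-01,  3.85570995e-01,  6.62262026e-03, -5.00198968e-04,
       -1.19398309e+00, -2.58605894e-01]), 'joint_vel': array([ 1.13405782e-03, -3.67076057e-05,  5.37260313e-04,  2.53514669e-04,
       -1.08416638e-04,  2.85803955e-04]), 'joint_efforts': array([-4.70505202e-04, -3.92289126e+01,  1.88393748e+01,  4.18629795e+00,
       -4.84386866e-03,  1.21503942e-05]), 'position': array([ 221.61122341, -583.77070878,  230.21142595]), 'ee_rot': array([-1.80304482e-01,  9.83610238e-01,  1.06489701e-03, -2.44399593e-04]), 'contact_force': array([-0.50168653,  0.23270683, -0.54936058]), 'wrist_torque': array([-0.00179947, -0.02237202, -0.01862852]), 'grasp_force': 0.0, 'gripper_width': 85.53054183087491}
top {'K': array([[374.44770427,   0.        , 321.32569335],
       [  0.        , 374.44770427, 198.22332371],
       [  0.        ,   0.        ,   1.        ]]), 'rvec': array([ 2.15128308, -2.19522582,  0.04212381]), 'tvec': array([  51.65245015,  508.2828667 , 1002.43354318])}
side {'K': array([[475.9596437 ,   0.        , 317.76638077],
       [  0.        , 475.9596437 , 195.98437579],
       [  0.        ,   0.        ,   1.        ]]), 'rvec': array([ 2.13729738, -0.24171881,  0.16442499]), 'tvec': array([-495.01747964,  141.34546706, 1137.86254706])}
```

View pics/top0.png

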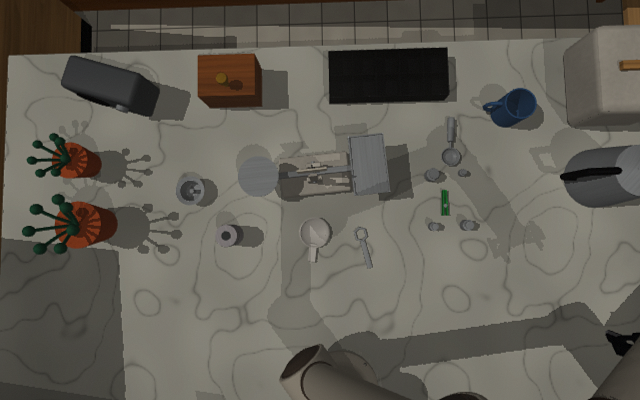

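View pics/side0.png

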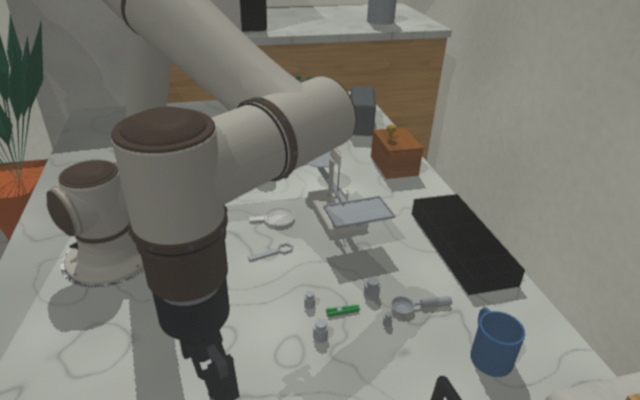

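```bash
cat > h.py <<'E'
from bench import *
import cv2,numpy as np
def cam(n):
    m=camera_model(n); return m["K"],cv2.Rodrigues(m["rvec"])[0],m["tvec"]
def ray(n,u,v,z):
    K,R,t=cam(n); c=-R.T@t; r=R.T@np.linalg.inv(K)@np.array([u,v,1.]); return c+r*(z-c[2])/r[2]
def cloud(n,d):
    K,R,t=cam(n); v,u=np.indices(d.shape); P=np.stack([(u-K[0,2])/K[0,0]*d,(v-K[1,2])/K[1,1]*d,d],-1)
    return (P-t)@R
def proj(n,p):
    K,R,t=cam(n); q=K@(R@np.array(p,float)+t); return q[:2]/q[2]
E
python3 - <<'E'
from h import *
p=cv2.imread("pics/top0.png"); d=np.load("pics/top0.npy"); P=cloud("top",d)
a=cv2.resize(p[100:260,400:500],None,fx=5,fy=5,interpolation=2)[:600]
b=cv2.resize(p[125:265,170:410],None,fx=3.3,fy=3.3,interpolation=2)
cv2.imwrite("pics/a.png",cv2.resize(p[120:240,400:500],None,fx=5,fy=5,interpolation=2)); cv2.imwrite("pics/b.png",b[:600,:800])
z=P[...,2]; print("sill z",np.median(z[260:300,180:280]))
m=((z>9)&(d>0)).astype(np.uint8); m[:110]=0; m[275:]=0; m[:,:160]=0; m[:,520:]=0
n,l,s,c=cv2.connectedComponentsWithStats(m)
for i in range(1,n):
    if s[i,4]>8:
        q=P[l==i]; top=q[q[:,2]>q[:,2].max()-5]
        print(s[i],c[i].round(1),"x",q[:,0].min().round(),q[:,0].max().round(),"y",q[:,1].min().round(),q[:,1].max().round(),"zmax",q[:,2].max().round(1),"topmean",top.mean(0).round(1))
E
```

```text
sill z -0.19182800347573103
[484 110  36  17 362] [503.9 117.4] x 695.0 739.0 y -505.0 -404.0 zmax 92.6 topmean [ 706.6 -448.    89.7]
[441 117  19  49 296] [450.6 139. ] x 592.0 725.0 y -338.0 -287.0 zmax 23.2 topmean [ 689.9 -316.5   20. ]
[ 238  133  152   65 6247] [321.3 171.3] x 509.0 665.0 y -130.0 249.0 zmax 202.4 topmean [562.5  60.5 199.1]
[425 168  15  14 161] [431.9 174.7] x 549.0 583.0 y -276.0 -242.0 zmax 48.7 topmean [ 567.3 -259.    44.8]
[459 169   8   8  47] [462.4 172.2] x 562.0 580.0 y -349.0 -334.0 zmax 31.7 topmean [ 571.5 -342.    29. ]
[176 176  29  30 447] [188.3 190.2] x 497.0 576.0 y 358.0 437.0 zmax 37.6 topmean [536.5 398.   34.2]
[190 189   6   5  21] [192.1 191.1] x 531.0 542.0 y 391.0 401.0 zmax 24.4 topmean [536.7 397.1  22.6]
[442 190   7  26  82] [444.6 202. ] x 457.0 525.0 y -302.0 -285.0 zmax 15.6 topmean [ 492.9 -292.5   12.3]
[299 218  31  36 184] [313.3 234.5] x 361.0 456.0 y 22.0 104.0 zmax 15.7 topmean [410.5  67.1  12. ]
[460 220  14  11 122] [466.9 225. ] x 416.0 443.0 y -356.0 -332.0 zmax 43.3 topmean [ 429.4 -346.8   40.3]
[429 222  10   9  70] [433.5 226.3] x 417.0 439.0 y -267.0 -247.0 zmax 37.2 topmean [ 427.3 -258.1   34.2]
[215 225  28  22 506] [228.6 235.3] x 386.0 442.0 y 259.0 316.0 zmax 78.8 topmean [414.3 288.6  75.4]
[311 253   5   9  18] [313.5 256.4] x 339.0 361.0 y 62.0 73.0 zmax 13.3 topmean [351.6  65.9  10.1]
```

View pics/a.png

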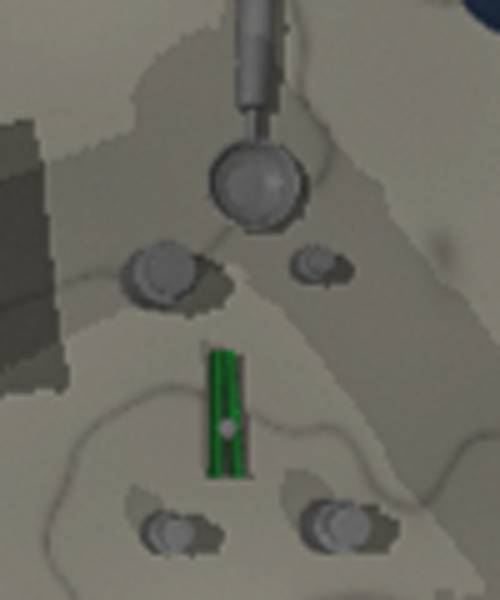

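View pics/b.png

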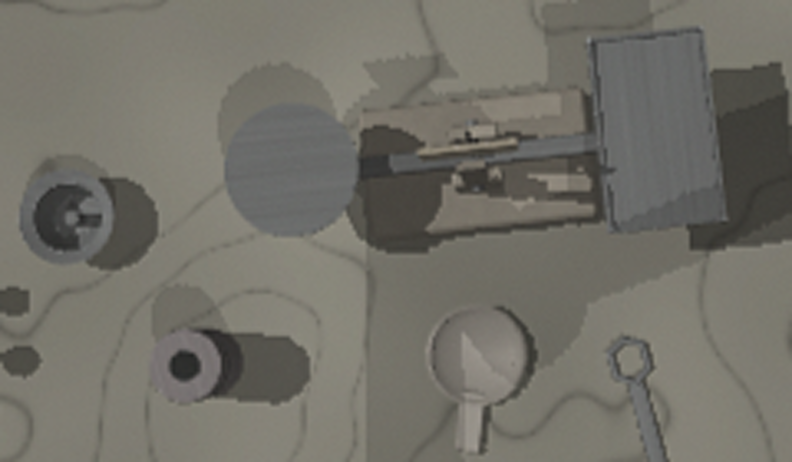

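```bash
cat >> h.py <<'E'
from scipy.spatial.transform import Rotation as Ro
def to(x,y,z,yaw0=True):
    """tool shift (m) and turn to world target, tool y along world +y"""
    s=read_state(); r=Ro.from_quat(s["ee_rot"]); d=r.inv().apply(np.array([x,y,z])-s["position"])/1000
    w=(r.inv()*Ro.from_quat([0,1,0,0])).as_rotvec()
    print("t",s["clock"],"pos",s["position"].round(1),"shift",d.round(4),"turn",w.round(3),"F",s["contact_force"].round(2),"w",round(s["gripper_width"],1))
E
python3 - <<'E'
from h import *
d=np.load("pics/top0.npy"); P=cloud("top",d); z=P[...,2]
for n,(a,b) in {"plate":(236,281),"tray":(346,392)}.items():
    m=(abs(z-100)<9)&(d>0); m[:130]=0;m[200:]=0;m[:,:a]=0;m[:,b:]=0
    m=cv2.morphologyEx(m.astype(np.uint8),cv2.MORPH_OPEN,np.ones((5,5)))
    v,u=np.nonzero(m); q=P[m>0]; print(n,q.mean(0).round(1),cv2.minAreaRect(q[:,:2].astype(np.float32)),np.median(q[:,2]))
for u,v in((451.6,157),): print(ray("top",u,v,10))
to(500,-350,330)
E
```

```text
plate [562.6 198.  100.2] ((562.344482421875, 198.00015258789062), (102.48779296875, 99.77911376953125), 88.95452117919922) 100.10789638507279
tray [587.  -80.7 100.3] ((587.2562866210938, -80.64297485351562), (150.29408264160156, 90.50338745117188), 4.970545291900635) 100.16205758995552
[ 615.27924671 -317.32817884   10.        ]
t 0.1 pos [ 221.6 -583.8  230.3] shift [-0.3432  0.1201 -0.0995] turn [ 0.002 -0.     0.363] F [-0.06  0.08  0.06] w 85.5
```

```bash
python3 -m handwheel '[[-0.1,0.09,-0.06,0,0,0.1,1],[-0.486,0.44,-0.1,0,0,0.363,1],[-0.486,0.44,-0.1,0,0,0.363,1],[-0.486,0.44,-0.1,0,0,0.363,1],[-0.486,0.44,-0.1,0,0,0.363,1],[-0.486,0.44,-0.1,0,0,0.363,1],[-0.486,0.44,-0.1,0,0,0.363,1],[-0.486,0.44,-0.1,0,0,0.363,1],[-0.486,0.44,-0.1,0,0,0.363,1],[-0.486,0.44,-0.1,0,0,0.363,1]]'; python3 -c "
from h import *
to(414.3,288.6,130)"
```

```text
clock: 1.35
position: [500.2, -37.9, 325.9]
ee_rot: [-0.0, 1.0, 0.0, -0.0]
contact_force: [0.9, -1.4, -0.4]
gripper_width: 85.3
grasp_force: 0.0
t 1.35 pos [500.2 -37.9 325.9] shift [0.0858 0.3265 0.196 ] turn [ 0. -0.  0.] F [ 0.93 -1.36 -0.36] w 85.3
```

```bash
python3 -m handwheel '[[0.05,0.2,0,0,0,0,1],[0.05,0.2,0,0,0,0,1],[0.05,0.2,0,0,0,0,1],[0.086,0.326,0.19,0,0,0,1],[0.086,0.326,0.19,0,0,0,1],[0.086,0.326,0.19,0,0,0,1],[0.086,0.326,0.19,0,0,0,1],[0.086,0.326,0.19,0,0,0,1],[0.086,0.326,0.19,0,0,0,1]]'; python3 -c "
from h import *
to(414.3,288.6,30)"
```

```text
clock: 2.48
position: [414.3, 286.1, 136.3]
ee_rot: [-0.0, 1.0, 0.0, 0.0]
contact_force: [0.5, -0.6, 1.0]
gripper_width: 85.3
grasp_force: 0.0
t 2.475 pos [414.3 286.1 136.3] shift [1.000e-04 2.500e-03 1.063e-01] turn [0.    0.001 0.   ] F [ 0.47 -0.57  1.  ] w 85.3
```

```bash
python3 -m handwheel '[[0,0,0.0,0,0,0,1],[0,0,0.05,0,0,0,1],[0,0,0.1,0,0,0,1],[0,0,0.1,0,0,0,1],[0,0,0.1,0,0,0,1]]'; python3 -c "
from h import *
to(414.3,288.6,30)"
```

```text
clock: 3.1
position: [415.4, 287.0, 37.9]
ee_rot: [0.0, 1.0, 0.001, 0.001]
contact_force: [0.4, 0.4, 1.2]
gripper_width: 85.6
grasp_force: 0.0
t 3.1 pos [415.4 287.   37.9] shift [0.0011 0.0016 0.0079] turn [ 0.003  0.003 -0.   ] F [0.45 0.41 1.21] w 85.6
```

```bash
python3 -m handwheel '[[0.001,0.002,0.008,0,0,0,1],[0.001,0.002,0.008,0,0,0,-0.2],[0.001,0.002,0.008,0,0,0,-0.2],[0.001,0.002,0.008,0,0,0,-0.2],[0.001,0.002,0.008,0,0,0,-0.2],[0.001,0.002,0.008,0,0,0,-0.2]]'; python3 -c "
from h import *
to(414.3,288.6,30)"
```

```text
clock: 3.85
position: [413.3, 288.5, 28.8]
ee_rot: [-0.0, 1.0, 0.0, 0.001]
contact_force: [-2.1, -1.5, 5.6]
gripper_width: 56.6
grasp_force: 64.2
t 3.85 pos [413.3 288.5  28.8] shift [-0.001   0.0001 -0.0012] turn [0.001 0.001 0.   ] F [-2.06 -1.55  5.64] w 56.6
```

```bash
python3 -m handwheel '[[0,0,-0.02,0,0,0,-0.2],[0,0,-0.06,0,0,0,-0.2],[0,0,-0.11,0,0,0,-0.2],[-0.03,-0.018,-0.13,0,0,0,-0.2],[-0.075,-0.045,-0.13,0,0,0,-0.2],[-0.12,-0.073,-0.13,0,0,0,-0.2],[-0.148,-0.0905,-0.13,0,0,0,-0.2],[-0.148,-0.0905,-0.13,0,0,0,-0.2],[-0.148,-0.0905,-0.13,0,0,0,-0.2]]'; python3 - <<'E'
from h import *
f=[]
for i in range(6):
    p,d=get_image("top" if i%2 else "side"); s=read_state(); f.append(s["contact_force"][2])
    cv2.imwrite(f"pics/c{i%2}.png",p)
print(np.round(f,2),np.mean(f)); to(562.5,198,130)
E
```

```text
clock: 4.97
position: [559.8, 197.2, 156.6]
ee_rot: [0.0, 1.0, -0.0, -0.001]
contact_force: [-0.9, 1.0, -3.9]
gripper_width: 57.1
grasp_force: 65.2
[-3.57 -4.14 -4.78 -3.07 -3.68 -2.94] -3.698042761235983
t 5.275 pos [560.4 198.1 158. ] shift [-0.0021 -0.0001  0.028 ] turn [0.    0.    0.001] F [-0.15  0.25 -2.94] w 56.9
```

```bash
python3 -m handwheel '[[-0.002,0,0.012,0,0,0,-0.2],[-0.002,0,0.024,0,0,0,-0.2],[-0.002,0,0.029,0,0,0,-0.2],[-0.002,0,0.033,0,0,0,-0.2],[-0.002,0,0.037,0,0,0,-0.2],[-0.002,0,0.040,0,0,0,-0.2],[-0.002,0,0.042,0,0,0,-0.2],[-0.002,0,0.042,0,0,0,-0.2],[-0.002,0,0.042,0,0,0,-0.2]]'; python3 - <<'E'
from h import *
f=[]
for i in range(3):
    p,d=get_image("top"); s=read_state(); f.append(s["contact_force"][2])
P=cloud("top",d); print("tray z",np.median(P[140:185,358:380,2]))
print(np.round(f,2)); to(562.5,198,115)
E
```

```text
clock: 6.4
position: [563.1, 197.6, 116.0]
ee_rot: [0.0, 1.0, 0.0, 0.0]
contact_force: [-0.4, -1.4, -3.4]
gripper_width: 57.0
grasp_force: 65.2
tray z 112.65917029103338
[-3.25 -1.96 -3.  ]
t 6.55 pos [563.1 197.6 116. ] shift [0.0006 0.0004 0.001 ] turn [ 0.  0. -0.] F [ 0.73  0.13 -3.  ] w 57.0
```

```bash
python3 -m handwheel '[[0,0,0.001,0,0,0,-0.2],[0,0,0.002,0,0,0,-0.2],[0,0,0.002,0,0,0,-0.2]]';  python3 - <<'E'
from h import *
f=[]
for i in range(4):
    p,d=get_image("top"); s=read_state(); f.append(s["contact_force"][2])
P=cloud("top",d); print("tray z",np.median(P[140:185,358:380,2]))
print(np.round(f,2)); to(562.5,198,115)
E
```

```text
clock: 6.92
position: [563.2, 197.6, 114.8]
ee_rot: [-0.0, 1.0, 0.0, 0.0]
contact_force: [-2.6, -0.9, 4.8]
gripper_width: 56.9
grasp_force: 65.5
tray z 113.90151053028936
[5.3  5.61 5.85 4.99]
t 7.125 pos [563.2 197.6 114.8] shift [ 0.0007  0.0004 -0.0002] turn [0.    0.001 0.   ] F [-2.57 -1.86  4.99] w 57.2
```

Seated on the stop. Release and lift.

```bash
python3 -m handwheel '[[0,0,-0.001,0,0,0,0.4],[0,0,-0.001,0,0,0,1],[0,0,-0.001,0,0,0,1],[0,0,-0.001,0,0,0,1],[0,0,-0.04,0,0,0,1],[0,0,-0.09,0,0,0,1],[0,0,-0.14,0,0,0,1],[0,0,-0.2,0,0,0,1],[0,0,-0.2,0,0,0,1]]'; python3 - <<'E'
from h import *
f=[]
for i in range(4):
    p,d=get_image("top"); s=read_state(); f.append(s["contact_force"][2])
cv2.imwrite("pics/rel.png",p)
print(np.round(f,2)); to(567,-259,150)
p,d=get_image("side"); cv2.imwrite("pics/rels.png",p)
E
```

```text
clock: 8.25
position: [565.2, 198.4, 320.2]
ee_rot: [-0.0, 1.0, 0.003, 0.006]
contact_force: [0.7, -0.0, -0.4]
gripper_width: 85.2
grasp_force: 0.0
[-0.76 -0.94 -0.36 -0.6 ]
t 8.45 pos [562.3 197.3 312.1] shift [-0.0053 -0.4561  0.1627] turn [-0.001 -0.003 -0.   ] F [ 0.16  0.03 -0.6 ] w 85.5
```

```bash
python3 -m handwheel '[[-0.005,-0.05,0,0,0,0,0.4],[-0.005,-0.456,0,0,0,0,0.4],[-0.005,-0.456,0,0,0,0,0.4],[-0.005,-0.456,0,0,0,0,0.4],[-0.005,-0.456,0,0,0,0,0.4],[-0.005,-0.456,0,0,0,0,0.4],[-0.005,-0.456,0.0,0,0,0,0.4],[-0.005,-0.456,0.06,0,0,0,0.4],[-0.005,-0.456,0.12,0,0,0,0.4],[-0.005,-0.456,0.18,0,0,0,0.4]]'; python3 - <<'E'
from h import *
for n in("top","side"):
    p,d=get_image(n); cv2.imwrite(f"pics/d{n}.png",p)
to(567,-259,9)
a=cv2.resize(p[230:360,270:430],None,fx=4,fy=4)
cv2.imwrite("pics/dside_c.png",a)
E
```

```text
clock: 9.75
position: [566.7, -259.2, 130.6]
ee_rot: [0.001, 1.0, 0.0, -0.001]
contact_force: [0.2, 0.6, -0.5]
gripper_width: 59.9
grasp_force: 0.0
t 9.85 pos [ 561.7 -257.1  124.7] shift [-0.0074 -0.0026  0.1155] turn [ 0.005 -0.019 -0.002] F [-0.99  0.54 -0.46] w 59.9
```

View pics/dside.png

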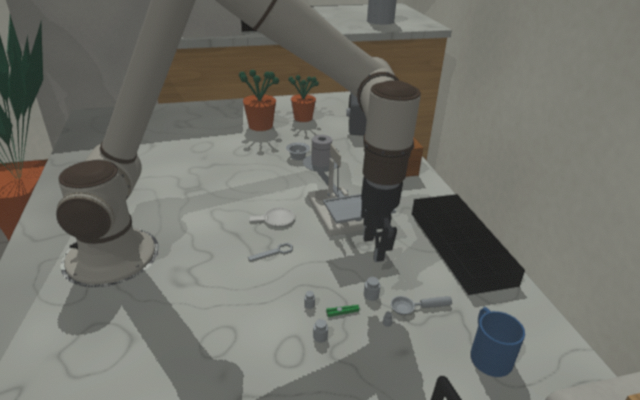

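View pics/dtop.png

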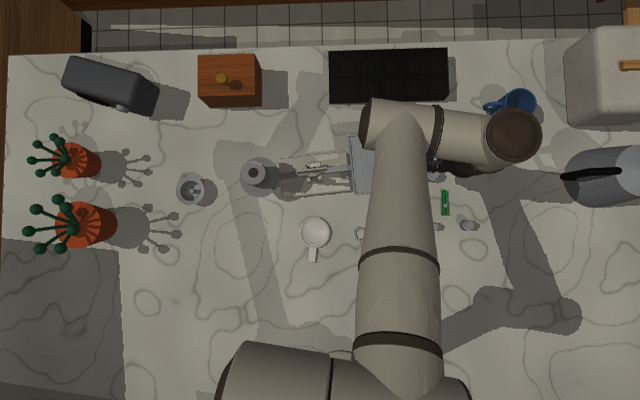

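```bash
python3 -m handwheel '[[0,0,0.02,0,0,0,0.4],[0,0,0.06,0,0,0,0.4],[0,0,0.07,0,0,0,0.4],[0,0,0.07,0,0,0,0.4],[0,0,0.07,0,0,0,0.4]]'; python3 - <<'E'
from h import *
to(567,-259,9)
p,d=get_image("side"); cv2.imwrite("pics/e.png",cv2.resize(p[200:340,290:450],None,fx=4,fy=4)); print(proj("side",[567,-259,20]))
E
```

```text
clock: 10.48
position: [569.3, -258.8, 66.0]
ee_rot: [-0.0, 1.0, -0.001, 0.002]
contact_force: [0.8, -1.5, 0.4]
gripper_width: 59.7
grasp_force: 0.0
t 10.475 pos [ 569.3 -258.8   66. ] shift [ 0.0025 -0.0001  0.057 ] turn [-0.001  0.003  0.   ] F [ 0.82 -1.52  0.41] w 59.7
[371.69464221 288.34744973]
```

View pics/e.png

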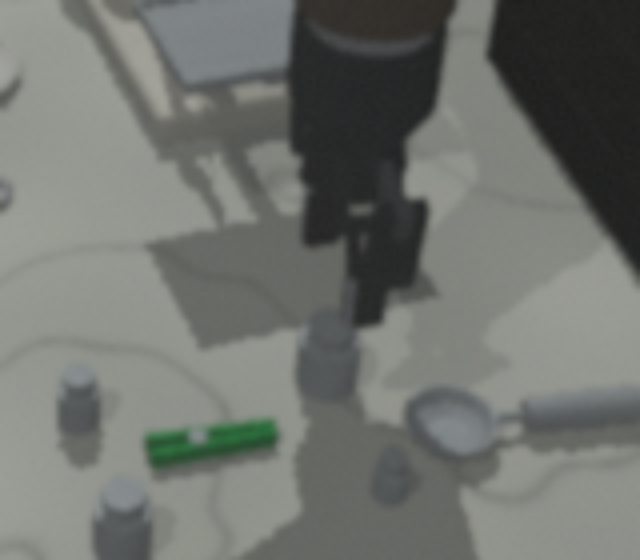

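```bash
python3 -m handwheel '[[0.001,0,0.03,0,0,0,0.4],[0.001,0,0.057,0,0,0,0.4],[0.001,0,0.057,0,0,0,0.4],[0.001,0,0.057,0,0,0,-0.6],[0.001,0,0.057,0,0,0,-0.6],[0.001,0,0.057,0,0,0,-0.6],[0.001,0,0.057,0,0,0,-0.6],[0.001,0,0.057,0,0,0,-0.6]]'; python3 - <<'E'
from h import *
to(587,-81,9)
E
```

```text
clock: 11.52
position: [568.4, -258.9, 9.1]
ee_rot: [-0.0, 1.0, -0.001, 0.002]
contact_force: [-1.0, -0.2, 6.8]
gripper_width: 33.0
grasp_force: 60.1
t 11.525 pos [ 568.4 -258.9    9.1] shift [-1.870e-02  1.779e-01 -1.000e-04] turn [-0.001  0.004  0.001] F [-0.97 -0.16  6.78] w 33.0
```

```bash
python3 -m handwheel '[[0,0,-0.02,0,0,0,-0.6],[0,0,-0.07,0,0,0,-0.6],[0,0,-0.12,0,0,0,-0.6],[-0.01,0.04,-0.15,0,0,0,-0.6],[-0.025,0.09,-0.15,0,0,0,-0.6],[-0.038,0.14,-0.15,0,0,0,-0.6],[-0.0486,0.175,-0.15,0,0,0,-0.6],[-0.0486,0.181,-0.15,0,0,0,-0.6],[-0.0486,0.181,-0.15,0,0,0,-0.6],[-0.0486,0.181,-0.15,0,0,0,-0.6]]'; python3 - <<'E'
from h import *
f=[]
for i in range(5):
    p,d=get_image("side"); f.append(read_state()["contact_force"][2])
print(np.round(f,2),np.mean(f)); cv2.imwrite("pics/f.png",p)
to(617,-78,123)
E
```

```text
clock: 12.78
position: [614.9, -78.4, 156.6]
ee_rot: [0.001, 1.0, 0.0, -0.0]
contact_force: [0.1, 0.3, -2.7]
gripper_width: 33.3
grasp_force: 60.4
[-3.34 -2.3  -2.8  -3.37 -3.54] -3.0680916461583747
t 13.025 pos [615.3 -78.2 156.8] shift [-0.0017  0.0002  0.0338] turn [ 0.    -0.    -0.001] F [-0.18  0.66 -3.54] w 33.0
```

```bash
python3 -m handwheel '[[-0.001,0,0.015,0,0,0,-0.6],[-0.001,0,0.03,0,0,0,-0.6],[-0.001,0,0.034,0,0,0,-0.6],[-0.001,0,0.037,0,0,0,-0.6],[-0.001,0,0.039,0,0,0,-0.6],[-0.001,0,0.039,0,0,0,-0.6],[-0.001,0,0.039,0,0,0,-0.6],[-0.001,0,0.039,0,0,0,-0.6]]'; python3 - <<'E'
from h import *
f=[]
for i in range(5):
    p,d=get_image("top"); f.append(read_state()["contact_force"][2])
P=cloud("top",d); print("tray z",np.median(P[140:185,358:380,2]),"tin top",np.median(P[168:178,240:270,2]))
print(np.round(f,2),np.mean(f)); 
to(617,-78,116)
E
```

```text
clock: 14.02
position: [616.6, -77.5, 118.1]
ee_rot: [0.0, 1.0, -0.0, 0.0]
contact_force: [-0.7, -0.8, 0.5]
gripper_width: 33.1
grasp_force: 60.7
tray z 110.29017059806317 tin top 165.3529298253722
[ 0.3  -0.44 -0.66 -0.24 -0.53] -0.31412230085264364
t 14.275 pos [616.6 -77.6 117.9] shift [-0.0004 -0.0004  0.0019] turn [-0.  0. -0.] F [-0.92 -1.11 -0.53] w 33.3
```

```bash
python3 -m handwheel '[[0,0,0.001,0,0,0,-0.4],[0,0,0.001,0,0,0,0.2],[0,0,0.001,0,0,0,0.2],[0,0,0.001,0,0,0,0.2],[0,0,-0.03,0,0,0,0.2],[0,0,-0.07,0,0,0,0.2],[0,0,-0.11,0,0,0,0.2],[0,0,-0.13,0,0,0,0.2]]'; python3 - <<'E'
from h import *
to(427.3,-258.1,200)
E
python3 -m handwheel '[[0.05,-0.05,-0.03,0,0,0,0.4],[0.19,-0.18,-0.03,0,0,0,0.4],[0.19,-0.18,-0.03,0,0,0,0.4],[0.19,-0.18,-0.03,0,0,0,0.4],[0.19,-0.18,0,0,0,0,0.4],[0.19,-0.18,0.04,0,0,0,0.4],[0.19,-0.18,0.07,0,0,0,0.4],[0.19,-0.18,0.1,0,0,0,0.4]]'; python3 - <<'E'
from h import *
for n in("top","side"):
    p,d=get_image(n); cv2.imwrite(f"pics/g{n}.png",p); np.save(f"pics/g{n}.npy",d)
    P=cloud(n,d)
    # plate annulus not hidden / tray floor / tin top
    for lab,(x0,x1,y0,y1,z0,z1) in dict(tray=(520,655,-120,-42,85,122),tin=(540,585,175,220,140,190),w300=(600,632,-95,-60,130,165)).items():
        m=(P[...,0]>x0)&(P[...,0]<x1)&(P[...,1]>y0)&(P[...,1]<y1)&(P[...,2]>z0)&(P[...,2]<z1)&(d>0)
        if m.sum(): print(n,lab,m.sum(),P[m].mean(0).round(1),np.percentile(P[m][:,2],[10,50,90]).round(1))
to(427.3,-258.1,60)
E
```

```text
clock: 15.28
position: [617.5, -77.4, 250.9]
ee_rot: [-0.0, 1.0, 0.0, 0.002]
contact_force: [1.0, 0.7, -0.3]
gripper_width: 51.2
grasp_force: 0.0
t 15.275 pos [617.5 -77.4 250.9] shift [ 0.1904 -0.1807  0.0499] turn [0.    0.005 0.   ] F [ 1.    0.66 -0.32] w 51.2
clock: 16.27
position: [426.5, -257.5, 147.1]
ee_rot: [0.0, 1.0, -0.0, 0.0]
contact_force: [-0.3, 1.2, 0.3]
gripper_width: 59.6
grasp_force: 0.0
top tray 1305 [591.5 -78.5 109.5] [107.5 109.4 111.6]
top tin 359 [562.2 196.8 164.3] [162.3 164.6 166.7]
top w300 160 [613.3 -76.2 147.3] [139.7 150.6 153.6]
side tray 918 [582.1 -84.3 111. ] [109.1 110.7 112.9]
side w300 169 [613.4 -83.5 144.6] [134.2 143.2 153.7]
t 16.375 pos [ 424.3 -256.7  145. ] shift [-0.0036 -0.0016  0.085 ] turn [ 0.002 -0.006 -0.001] F [0.8  0.4  0.77] w 59.8
```

```bash
python3 -m handwheel '[[0,0,0.03,0,0,0,0.2],[0,0,0.08,0,0,0,0.2],[0,0,0.09,0,0,0,0.2],[0,0,0.09,0,0,0,0.2]]'; python3 - <<'E'
from h import *
for i in range(2): p,d=get_image("top")
to(427.5,-257.6,6)
P=cloud("top",d); m=(P[...,0]>520)&(P[...,0]<590)&(P[...,1]>-120)&(P[...,1]<-42)&(abs(P[...,2]-105)<20)
print(m.sum(),P[m].mean(0))
m=(P[...,0]>540)&(P[...,0]<585)&(P[...,1]>175)&(P[...,1]<220)&(abs(P[...,2]-165)<20)
print(m.sum(),P[m].mean(0))
p,d=get_image("side"); cv2.imwrite("pics/h.png",cv2.resize(p[240:340,260:390],None,fx=5,fy=5))
E
```

```text
clock: 16.88
position: [427.4, -257.8, 58.7]
ee_rot: [-0.0, 1.0, -0.0, 0.0]
contact_force: [-0.0, 0.5, 0.5]
gripper_width: 51.0
grasp_force: 0.0
t 16.975 pos [ 428.2 -257.9   59.8] shift [0.0009 0.0004 0.0538] turn [-0.001  0.004  0.   ] F [-0.12  0.45  0.67] w 51.2
741 [559.46881232 -78.81517165 109.45882615]
358 [562.16791914 196.76976721 164.5133377 ]
```

View pics/h.png

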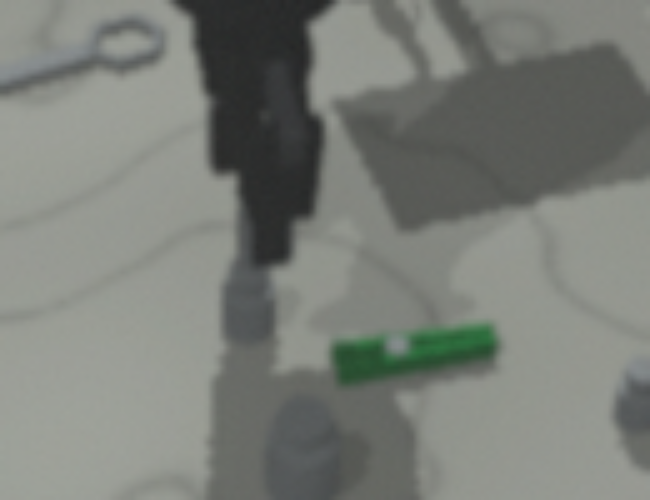

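```bash
python3 -m handwheel '[[0,0,0.03,0,0,0,0.2],[0,0,0.053,0,0,0,0.2],[0,0,0.053,0,0,0,0.2],[0,0,0.053,0,0,0,-0.8],[0,0,0.053,0,0,0,-0.8],[0,0,0.053,0,0,0,-0.8],[0,0,0.053,0,0,0,-0.8],[0,0,0.053,0,0,0,-0.8]]'; python3 - <<'E'
from h import *
to(560,-83,155)
E
```

```text
clock: 18.02
position: [427.8, -257.8, 6.6]
ee_rot: [-0.0, 1.0, -0.001, 0.002]
contact_force: [-0.3, -0.7, 5.5]
gripper_width: 21.9
grasp_force: 58.6
t 18.025 pos [ 427.8 -257.8    6.6] shift [-0.1328  0.1746 -0.1482] turn [-0.001  0.003  0.   ] F [-0.3  -0.74  5.51] w 21.9
```

```bash
python3 -m handwheel '[[0,0,-0.02,0,0,0,-0.8],[0,0,-0.07,0,0,0,-0.8],[0,0,-0.12,0,0,0,-0.8],[-0.03,0.04,-0.148,0,0,0,-0.8],[-0.065,0.085,-0.148,0,0,0,-0.8],[-0.1,0.13,-0.148,0,0,0,-0.8],[-0.125,0.165,-0.148,0,0,0,-0.8],[-0.133,0.175,-0.148,0,0,0,-0.8],[-0.133,0.175,-0.148,0,0,0,-0.8],[-0.133,0.175,-0.148,0,0,0,-0.8]]'; python3 - <<'E'
from h import *
p,d=get_image("side"); cv2.imwrite("pics/i.png",cv2.resize(p[120:270,260:460],None,fx=4,fy=4))
to(560,-83,116)
E
```

```text
clock: 19.27
position: [558.5, -83.4, 152.8]
ee_rot: [0.001, 1.0, 0.0, -0.0]
contact_force: [-0.8, -0.3, -1.0]
gripper_width: 21.1
grasp_force: 59.0
t 19.325 pos [558.5 -83.5 152.9] shift [-0.0015  0.0005  0.0369] turn [ 0.    -0.001 -0.002] F [-1.16 -0.   -1.24] w 21.6
```

View pics/i.png

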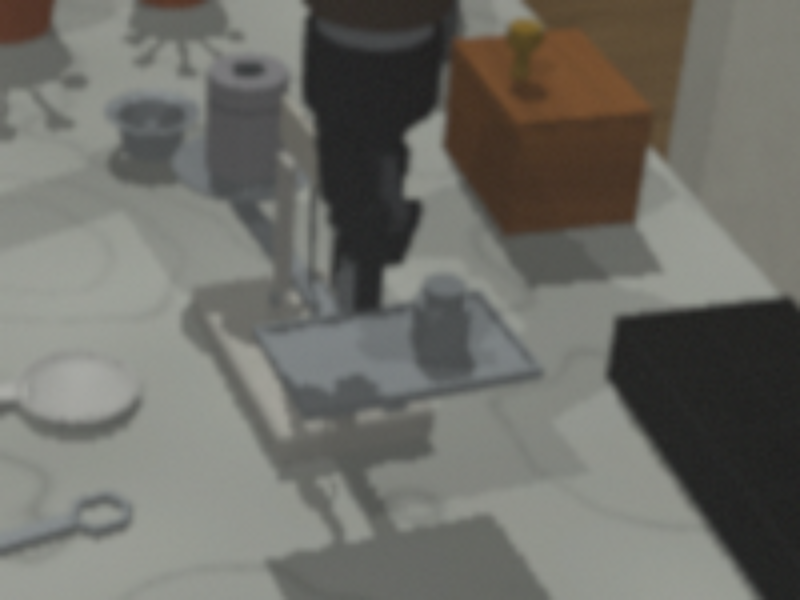

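```bash
python3 -m handwheel '[[-0.001,0,0.015,0,0,0,-0.8],[-0.001,0,0.03,0,0,0,-0.8],[-0.001,0,0.036,0,0,0,-0.8],[-0.001,0,0.039,0,0,0,-0.8],[-0.001,0,0.042,0,0,0,-0.8],[-0.001,0,0.044,0,0,0,-0.8],[-0.001,0,0.046,0,0,0,-0.8],[-0.001,0,0.047,0,0,0,-0.8],[-0.001,0,0.047,0,0,0,-0.8],[-0.001,0,0.047,0,0,0,-0.8]]'; python3 - <<'E'
from h import *
f=[]
for i in range(5):
    p,d=get_image("top"); f.append(read_state()["contact_force"][2])
P=cloud("top",d)
m=(P[...,0]>540)&(P[...,0]<585)&(P[...,1]>175)&(P[...,1]<220)&(abs(P[...,2]-165)<20)
print(np.round(f,2),np.mean(f),"tin",P[m].mean(0)) 
to(560,-83,105)
E
```

```text
clock: 20.58
position: [560.7, -82.5, 105.9]
ee_rot: [0.0, 1.0, -0.0, 0.0]
contact_force: [-0.1, -0.1, 0.6]
gripper_width: 21.3
grasp_force: 59.1
[ 0.06 -0.23 -0.64 -0.28 -0.38] -0.2926650778760692 tin [561.83650742 206.63969181 174.8285534 ]
t 20.825 pos [560.7 -82.4 105.9] shift [ 0.0007 -0.0006  0.0009] turn [ 0.  0. -0.] F [-0.17 -0.19 -0.38] w 21.7
```

Near equilibrium (tin risen to ~174.8). Release with a small opening and lift.

```bash
python3 -m handwheel '[[0,0,0.001,0,0,0,-0.5],[0,0,0.001,0,0,0,0.1],[0,0,0.001,0,0,0,0.1],[0,0,0.001,0,0,0,0.1],[0,0,-0.03,0,0,0,0.1],[0,0,-0.07,0,0,0,0.1],[0.03,-0.05,-0.13,0,0,0,0.1],[0.1,-0.15,-0.15,0,0,0,0.1],[0.15,-0.2,-0.18,0,0,0,0.1],[0.15,-0.25,-0.18,0,0,0,0.1]]'; python3 -m handwheel '[[0.03,-0.1,0,0,0,0,0.1],[0.05,-0.15,0,0,0,0,0.1],[0.05,-0.15,0,0,0,0,0.1],[0.05,-0.15,0,0,0,0,0.1],[0.05,-0.15,0,0,0,0,0.1],[0.05,-0.15,0,0,0,0,0.1],[0.05,-0.15,0,0,0,0,0.1],[0.05,-0.15,0,0,0,0,0.1]]'; python3 - <<'E'
from h import *
for n in("top","side"):
    p,d=get_image(n); cv2.imwrite(f"pics/j{n}.png",p)
    P=cloud(n,d)
    for lab,(x0,x1,y0,y1,z0,z1) in dict(tray=(520,655,-120,-42,85,108),tin=(540,585,175,220,145,195)).items():
        m=(P[...,0]>x0)&(P[...,0]<x1)&(P[...,1]>y0)&(P[...,1]<y1)&(P[...,2]>z0)&(P[...,2]<z1)&(d>0)
        if m.sum(): print(n,lab,m.sum(),P[m].mean(0).round(1),np.median(P[m][:,2]))
    if n=="side": a=cv2.resize(p[120:270,260:460],None,fx=4,fy=4); cv2.imwrite("pics/jc.png",a)
to(0,0,0)
E
```

```text
clock: 22.08
position: [438.5, -271.3, 271.7]
ee_rot: [-0.001, 1.0, -0.0, 0.001]
contact_force: [1.5, -0.8, -0.1]
gripper_width: 47.2
grasp_force: 0.0
clock: 23.08
position: [390.3, -419.8, 270.3]
ee_rot: [-0.0, 1.0, -0.0, 0.0]
contact_force: [0.4, -0.4, 0.5]
gripper_width: 47.0
grasp_force: 0.0
top tray 1397 [584.9 -81.   98.3] 98.25306980813187
top tin 369 [562.3 196.7 175.3] 175.68670733185132
side tray 798 [582.5 -87.   99.9] 99.60330690913457
t 23.175 pos [ 390.1 -420.   270.3] shift [0.39   0.4202 0.2702] turn [-0.  0.  0.] F [-0.1  -0.37  0.52] w 47.1
```

View pics/jc.png

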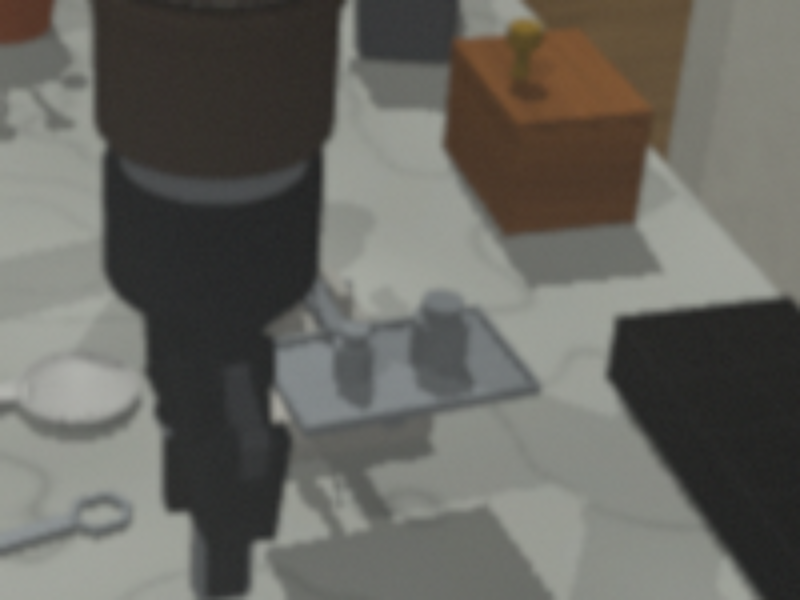

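```bash
python3 -c "
from bench import *
print(job_done())"
```

```text
the job is handed in; nothing more can be done
None
```

The tin stands on the load plate, balanced by w300 and w100 on the tray. The beam rests at about +0.014 rad, well inside the ±0.027 rad ticks, so the tin weighs roughly 380 g; I handed the job in at about 23 s with the other two weights left on the sill.

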